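# Make up the spare cutter arbor

### The job

Make up the spare cutter arbor that stands upright in its stand: slip the largest of the three toothed cutters down on to its shoulder, then the plain spacing ring, then the middle-sized cutter, and last the dark split clamp collar, each lying flat on the one before. Leave the smallest cutter, the roll of tape and the loupe where they are.

Things in the scene. Friction and masses are not known exactly. Their poses are not given: they have to be found in the camera images.
- arbor_stand: heavy grey cast stand that does not move: round foot 90 mm across, 13 mm high, boss 40 mm across with a small black thumbscrew; from it a bright steel arbor stands straight up: shoulder 33 mm across, its top 28 mm above the worktop, then a shaft 12 mm thick up to 68 mm, then a nose tapering to 2 mm at 78 mm. Origin: on the arbor's axis at the worktop, z up
- cutter_large: largest toothed cutter wheel, grey steel, 68 mm across and 10 mm thick, bore 16 mm, lies flat on the worktop; origin: centre of its underside, z up along the bore
- cutter_middle: middle-sized toothed cutter wheel, grey steel, 60 mm across and 8 mm thick, bore 16 mm, lies flat; origin: centre of its underside, z up along the bore
- cutter_small: smallest toothed cutter wheel, 48 mm across and 9 mm thick, not wanted on this arbor; origin: centre of its underside
- spacing_ring: plain bright steel spacing ring, 34 mm across and 12 mm high, bore 16 mm, lies flat; origin: centre of its underside, z up along the bore
- clamp_collar: dark steel clamp collar with a saw cut and a small cap screw across it, 38 mm across and 14 mm high, bore 16 mm, rigid, may be pinched anywhere round its rim, lies flat; the screw is not turned in this job; origin: centre of its underside, z up along the bore
- tape_roll: roll of black tape, 55 mm across and 19 mm high, lies flat, a bystander; origin: about the centre of its underside
- loupe: black watchmaker's loupe, 36 mm across and 33 mm high, a bystander; origin: centre of its underside
Mind the look-alikes: they are no part of the job. What is shaped like the spacing_ring but green or red is not meant.

How it is judged (in metres and radians):
On the way, in this order (a step that is already met when the one before it is completed fails the run):
1. the largest cutter lies on the arbor's shoulder (horizontal distance between cutter_large and arbor_stand below 0.005 m and z of cutter_large in the frame of arbor_stand between 0.025 and 0.031 m and angle between cutter_large's own z axis and vertical below 0.08 rad), for 0.2 s.
2. the spacing ring lies on the largest cutter (horizontal distance between spacing_ring and arbor_stand below 0.005 m and z of spacing_ring in the frame of arbor_stand between 0.035 and 0.041 m and angle between spacing_ring's own z axis and vertical below 0.08 rad), for 0.2 s.
3. the middle-sized cutter lies on the spacing ring (horizontal distance between cutter_middle and arbor_stand below 0.005 m and z of cutter_middle in the frame of arbor_stand between 0.047 and 0.053 m and angle between cutter_middle's own z axis and vertical below 0.08 rad), for 0.2 s.
4. the split clamp collar lies on the middle-sized cutter (horizontal distance between clamp_collar and arbor_stand below 0.005 m and z of clamp_collar in the frame of arbor_stand between 0.055 and 0.061 m and angle between clamp_collar's own z axis and vertical below 0.08 rad), for 0.2 s.
At the end, for the whole second after the job is handed in: On the arbor, from the shoulder up, lie the largest cutter, the spacing ring, the middle-sized cutter and the clamp collar, each within 5 mm of the arbor's axis, within 3 mm of its height when fully down, level to 0.08 rad, and at rest (all of step 1 and all of step 2 and all of step 3 and all of step 4 and linear speed of each of cutter_large, spacing_ring, cutter_middle, clamp_collar below 0.02 m/s); the robot touches nothing.
It fails at once if the smallest cutter is moved by more than 20 mm (distance of cutter_small from where it was at the start of the episode above 0.02 m).
It fails at once if the roll of tape is moved by more than 20 mm (distance of tape_roll from where it was at the start of the episode above 0.02 m).
It fails at once if the loupe is moved by more than 20 mm (distance of loupe from where it was at the start of the episode above 0.02 m).
It also fails if it takes over 83 s, if anything falls off the work surface, if the arm or the gripper's body presses on something with over 40 N, if the wrist force passes 120 N, or if a joint passes its speed limit or range.

### The arm

A 6-joint arm with a two-finger parallel gripper is mounted at the origin on a cart in front of the work surface, level with it; the furniture and walls round the work are solid. World frame = base frame: x ahead of the robot, y to its left, z up, the work surface at z = 0. Lengths are in m, angles in degrees, forces in N, time in s.
With the tool pointing down it reaches from about 0.325 to 0.875 m from the base axis. Payload 4.4 kg.
Tool frame: the origin (TCP) lies at the very end of the fingers, on their centre line; the grasp point (between the pads) lies 19 mm behind it; z points along the fingers, y is the line along which they close (so a half turn about z gives the same grasp; the last joint's range is limited). The gripper opens to 85 mm and grips with 20 to 120 N. Pads are 22 mm wide; open, the fingers measure 114 mm over their backs; the gripper's body (76 mm by 85 mm) begins 54 mm behind the grasp point. The pads swing forward as they close: fully open they stand 13 mm farther back than shut.
Start: joints at [55.262, 11.837, 88.321, -0, 79.842, -8.623], TCP at [0.253, 0.516, 0.231] pointing down, gripper open.
Joint ranges: [-156.59, 156.59], [-49.26, 127.26], [12.9, 141.05], [-63.56, 243.56], [4.71, 150.69], [-161.64, 161.64]. Speed limits (degrees/s): [159.86, 159.86, 180, 180, 180, 180].

### API

Orientations are given as a 3x3 rotation matrix whose columns are the frame's x, y, z axes.
In Python, from workcell import * gives the robot as it stands.
- The arm moves only by the tool step_arm, never from a script. Its arguments are lists of equal length, an entry for each row: "dp": the shift along the world's x, y, z in m, a list of three; "angular": the turn, a rotation vector about the world's x, y, z in rad, a list of three. A call has 1 to 12 rows; each row is the pose to reach, as a shift and turn from the pose commanded when the call began; what a row does not reach only later rows make up. A row lasts 1/10 s, in which the tool goes at most 50 mm and 8.59 degrees, less where a joint would pass 70% of its speed; a pose out of reach is approached as far as the arm can. A call with a gripper value outside its range is refused whole. "fingers" is the opening, from -1 (shut) to 1 (fully open), set as the call begins (left out, the last holds). The fingers move at their own pace and stop on an object; the grip force is fixed at half the most. Time passes only in rows, so rows that repeat a pose let the fingers close. It gives the time, the measured TCP pose, the force, the opening and the grip force at its end, in the units of the state.
- get_obs(): the state, without advancing time (a new reading comes with each control period).
- camera(name): name is "scene" or "top" or "wrist"; returns a dict with "pixels" (384x512x3 uint8, blue, green, red), "range_z" (384x512 float32, m along the optical axis (not along the pixel's ray), 0 where there is no reading), "fov_y" (degrees; the focal length in pixels is half the picture's height over the tangent of half this angle, whatever the lens; pixels are square), "cx", "cy" (the principal point, pixels), "R" (3x3) and "t" (3): a world point X has camera coordinates R X + t. Camera axes: x right, y down, z forward; pixel columns grow to the right and rows downward; lengths in m; the calibration is good to about 2 mm. A picture is of the moment at which its call begins.
- hand_in(): hands the job in; it is judged then, once.
The state is a dict: "time_s": time; "joint_pos": joint angles; "qvel": joint speeds; "joint_efforts": joint torques, N m; "tool_pos": TCP position; "ee_rot": TCP orientation; "contact_force": force on the tool from outside, world axes, zero at the start; "moment": the same for the moment, N m; "finger_gap": finger opening in m; "finger_force": force on a finger pad.
Only numpy, scipy, OpenCV 4.12 (cv2) and the standard library are available. Lean on these libraries where they do the work, as an engineer would, in place of code of your own. Each camera call takes 0.05 s, during which the arm holds its last target. There are 200 camera calls.

## Working session

There is one attempt and no reset: what is moved stays moved. The work goes in short steps, Python scripts to look and compute and a tool call to move; the robot and the scene stay as the last step left them, time stands still between calls to the robot, and variables do not carry over. Pictures are saved under pics/ and viewed, at most 16 in all, crops included, and the job is handed in when it is done.

Besides the shell and the picture viewer there is one more tool, called as name(argument=value, ...) on one line, values as JSON. step_arm: Moves the arm, as the interface text tells. Its arguments: {"type":"object","properties":{"dp":{"type":"array","items":{"type":"array","items":{"type":"number"}}},"angular":{"type":"array","items":{"type":"array","items":{"type":"number"}}},"fingers":{"type":"number"}},"required":["dp","angular"]}

```bash
mkdir -p pics
cat > h.py <<'E'
from workcell import *
import numpy as np, cv2
def snap(n,f):
    c=camera(n); cv2.imwrite(f'pics/{f}.png',c['pixels']); np.savez(f'pics/{f}.npz',**c); return c
def f_(c): return 192/np.tan(np.radians(c['fov_y'])/2)
def ray(c,u,v,z):
    R=np.array(c['R']);t=np.array(c['t']);f=f_(c)
    d=R.T@np.array([(u-c['cx'])/f,(v-c['cy'])/f,1]);o=-R.T@t
    return o+d*(z-o[2])/d[2]
def proj(c,X):
    p=np.array(c['R'])@np.array(X)+np.array(c['t']);f=f_(c)
    return f*p[0]/p[2]+c['cx'],f*p[1]/p[2]+c['cy']
def cloud(c):
    f=f_(c);z=c['range_z'];v,u=np.indices(z.shape)
    P=np.stack([(u-c['cx'])/f*z,(v-c['cy'])/f*z,z],-1)
    W=(P-np.array(c['t']))@np.array(c['R']); W[z==0]=np.nan
    return W
E
python3 - <<'E'
from h import *
o=get_obs();print(o)
a=snap('scene','s1');b=snap('top','t1')
for c in(a,b):print(c['fov_y'],c['cx'],c['cy'],-np.array(c['R']).T@c['t'],(c['range_z']>0).mean())
cv2.imwrite('pics/t1s.png',np.hstack([a['pixels'],b['pixels']])[:, :]) if 0 else None
E
```

```text
{'time_s': 0.0, 'joint_pos': array([ 5.52614553e+01,  1.18847263e+01,  8.84065893e+01,  3.77398347e-04,
        7.98410643e+01, -8.62239422e+00]), 'qvel': array([ 0.05291048,  0.03905933, -0.03175058,  0.07427686,  0.0287917 ,
        0.05455656]), 'joint_efforts': array([ 9.54447205e-04, -3.83040190e+01, -2.91594923e+01, -3.68935443e-04,
        1.03386148e-02,  1.29381331e-05]), 'tool_pos': array([0.25267087, 0.51565521, 0.23010622]), 'ee_rot': array([[-8.97902782e-01,  4.40191829e-01, -1.32190459e-03],
       [ 4.40193672e-01,  8.97900852e-01, -1.89495325e-03],
       [ 3.52796321e-04, -2.28337783e-03, -9.99997331e-01]]), 'contact_force': array([-0.53654477,  0.00596345,  0.11197487]), 'moment': array([ 0.01884499, -0.02624692,  0.00465437]), 'finger_force': 0.0, 'finger_gap': 0.08552656973782406}
45.99401805230718 252.44575441304013 195.6603596842498 [-0.18919288 -0.31730348  0.61504083] 0.9959716796875
45.43673728251108 254.52099659136994 191.34423774413165 [0.4359523  0.24652047 0.90606237] 0.9961140950520834
```

View pics/t1.png

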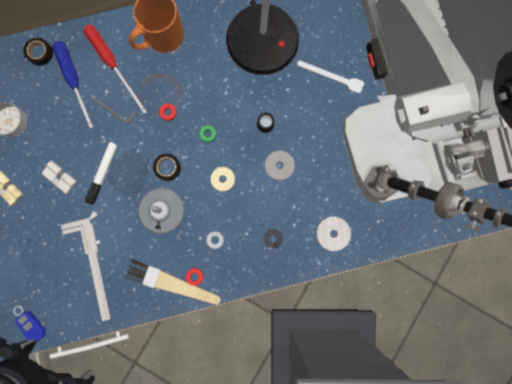

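View pics/s1.png

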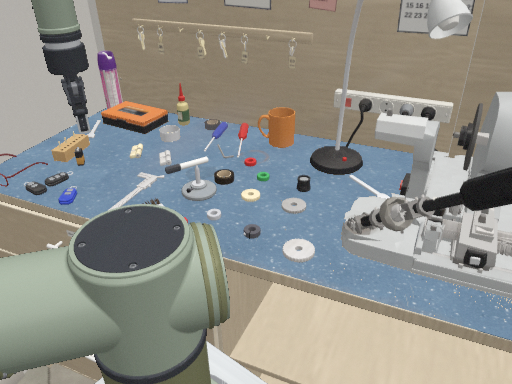

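The top view shows the stand at (161,210), large cutter at (334,233), middle cutter at (280,165), and a brass-coloured disc, probably the small cutter, at (223,179). The ring is at (215,240), the collar at (273,238), the tape at (167,166) and the loupe at (265,122). Next I'll measure them.

Run:
```python
from h import *
c=dict(np.load('pics/t1.npz'));s=dict(np.load('pics/s1.npz'))
W=cloud(c);im=c['pixels'].astype(int)
print('table z',[np.round(np.nanmedian(cloud(k)[...,2][m]),4) for k,m in((c,np.s_[250:262,240:260]),(s,np.s_[210:220,330:345]))])
hsv=cv2.cvtColor(c['pixels'],cv2.COLOR_BGR2HSV)
ref=cv2.medianBlur(c['pixels'],5)
blue=(im[...,0]-im[...,2])  # table is blue
for n,u,v,h,r in [('stand',161,210,.013,45),('large',334,233,.010,34),('mid',280,165,.008,30),('small',223,179,.009,24),('ring',215,240,.012,17),('collar',273,238,.014,19),('tape',167,166,.019,27),('loupe',265,122,.033,18)]:
    x0,y0,w=u-32,v-32,64
    m=((blue[y0:y0+w,x0:x0+w]<28)).astype(np.uint8)
    cs,_=cv2.findContours(m,cv2.RETR_EXTERNAL,cv2.CHAIN_APPROX_NONE)
    k=[q for q in cs if cv2.pointPolygonTest(cv2.convexHull(q),(32,32),False)>=0]
    if not k: print(n,'none');continue
    q=max(k,key=cv2.contourArea)[:,0]+[x0,y0]
    P=np.array([ray(c,a,b,h)[:2] for a,b in q]);
    (cx,cy),rr=cv2.minEnclosingCircle(P.astype(np.float32));e=cv2.fitEllipse(q.astype(np.float32))
    pe=ray(c,*e[0],h)
    hz=np.nanpercentile(W[v-4:v+5,u-4:u+5,2],[50,98])
    print(n,'circ',np.round([cx,cy,rr],4),'ell',np.round(e[0],1),np.round(e[1],1),'->',np.round(pe,4),'z',hz.round(3))
print(ray(c,256,0,0),ray(c,256,380,0))
```

```text
table z [np.float64(-0.0008), np.float64(0.0003)]
stand circ [0.4782 0.4255 0.0455] ell [160.7 210.4] [45.2 46. ] -> [0.4779 0.4254 0.013 ] z [0.028 0.068]
large circ [0.437  0.0891 0.0349] ell [333.2 233.4] [34.5 35.2] -> [0.4371 0.0891 0.01  ] z [0.001 0.012]
mid circ [0.5706 0.1951 0.0307] ell [279.2 165. ] [29.8 30. ] -> [0.5705 0.195  0.008 ] z [0.001 0.009]
small circ [0.5423 0.3066 0.0259] ell [222.4 178.6] [25.  25.3] -> [0.5421 0.3068 0.009 ] z [0.001 0.01 ]
ring circ [0.4222 0.3195 0.0178] ell [214.6 239.6] [17.2 17.5] -> [0.4225 0.3196 0.012 ] z [0.001 0.014]
collar circ [0.4248 0.2064 0.0201] ell [272.9 238.4] [18.3 19.3] -> [0.426  0.2066 0.014 ] z [0.001 0.015]
tape circ [0.5616 0.4162 0.0287] ell [166.5 166.8] [26.7 27.8] -> [0.5628 0.4155 0.019 ] z [-0.001  0.003]
loupe circ [0.6503 0.2249 0.0202] ell [265.2 122.2] [16.9 20.2] -> [0.6503 0.2241 0.033 ] z [0.029 0.031]
[0.91465796 0.244619   0.        ] [0.156182   0.23633156 0.        ]
```

step_arm(dp=[[0.184,-0.427,-0.04],[0.184,-0.427,-0.04],[0.184,-0.427,-0.04],[0.184,-0.427,-0.04],[0.184,-0.427,-0.04],[0.184,-0.427,-0.04],[0.184,-0.427,-0.04],[0.184,-0.427,-0.04],[0.184,-0.427,-0.04],[0.184,-0.427,-0.04],[0.184,-0.427,-0.04],[0.184,-0.427,-0.04]], angular=[[0,0,0],[0,0,0],[0,0,0],[0,0,0],[0,0,0],[0,0,0],[0,0,0],[0,0,0],[0,0,0],[0,0,0],[0,0,0],[0,0,0]], fingers=0.76)

```text
time_s: 1.3
tool_pos: [0.4366, 0.0893, 0.1909]
ee_rot: [[-0.897, 0.441, -0.001], [0.441, 0.897, 0.001], [0.001, -0.0, -1.0]]
contact_force: [-0.1, 0.4, -0.0]
finger_gap: 0.075
finger_force: 0.0
```

Run:
```python
from h import *
o=get_obs();print(o['time_s'],o['tool_pos'],o['ee_rot'].round(4),o['joint_pos'].round(1),o['finger_gap'])
w=snap('wrist','w1')
print(w['fov_y'],-np.array(w['R']).T@w['t'],np.array(w['R']).round(3))
T=o['tool_pos'];print('tcp px',proj(w,T),'large px',proj(w,[.4371,.0891,.01]))
```

```text
1.3 [0.43664599 0.08931963 0.19085799] [[-8.974e-01  4.412e-01 -1.300e-03]
 [ 4.412e-01  8.974e-01  6.000e-04]
 [ 1.400e-03 -1.000e-04 -1.000e+00]] [  0.4  -1.9 108.2   0.   73.8 -63.4] 0.07496636446347058
70.97833951291553 [0.36176827 0.12562868 0.3326695 ] [[ 0.442  0.897 -0.001]
 [ 0.851 -0.418  0.319]
 [ 0.286 -0.141 -0.948]]
tcp px (np.float64(251.10576780660833), np.float64(243.84904913529866)) large px (np.float64(250.7019876071235), np.float64(168.4779964426075))
```

View pics/w1.png

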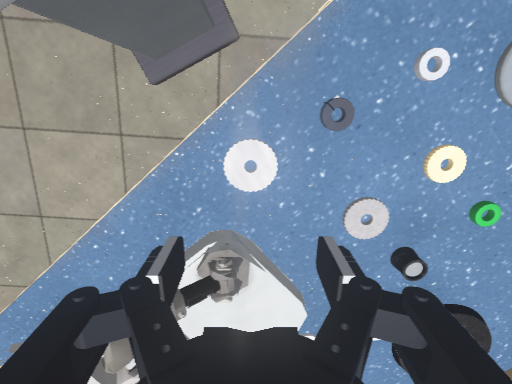

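The wrist view shows the large cutter at (250,166) with bore visible, and the fingertips at about (183,240) and (320,240). The machine base lies below and behind the gripper, so I'll check clearances, fingertip height and bore centres.

```bash
cat >> h.py <<'E'
def disc(c,X,h,r,thr=28):
    "rim centre at top height h near world xy X, and bore centre"
    im=c['pixels'].astype(int);m=((im[...,0]-im[...,2])<thr).astype(np.uint8)
    u,v=proj(c,[X[0],X[1],h])
    cs,hi=cv2.findContours(m,cv2.RETR_CCOMP,cv2.CHAIN_APPROX_NONE);out=[]
    for q,hh in zip(cs,hi[0]):
        if len(q)<12: continue
        P=np.array([ray(c,a,b,h)[:2] for a,b in q[:,0]])
        (x,y),rr=cv2.minEnclosingCircle(P.astype(np.float32))
        if np.hypot(x-X[0],y-X[1])<.02 and .005<rr<1.5*r: out.append((('hole' if hh[3]>=0 else 'rim'),np.round([x,y,rr],4),np.round(P.mean(0),4)))
    return out
E
python3 - <<'E'
from h import *
w=dict(np.load('pics/w1.npz'));c=dict(np.load('pics/t1.npz'))
for n,X,h,r in[('L',(.437,.089),.01,.034),('M',(.5705,.195),.008,.03),('C',(.426,.2066),.014,.019),('R',(.4225,.3196),.012,.017),('S',(.542,.307),.009,.024)]:
    print(n,disc(w,X,h,r),disc(c,X,h,r))
W=cloud(w)
for a in((170,200),(310,340)):
    P=W[225:270,a[0]:a[1]].reshape(-1,3);k=P[P[:,2]>.15];print('finger zmin',np.nanpercentile(k[:,2],[0,2,10]),np.nanmean(k[k[:,2]<np.nanmin(k[:,2])+.006],0))
T=cloud(c)
for x in np.arange(.36,.62,.02):
    print(round(x,2),[ (lambda k: int(1000*np.nanmax(k)) if k.size else -1)(T[(abs(T[...,0]-x)<.01)&(abs(T[...,1]-y)<.01)][:,2]) for y in np.arange(-.08,.2,.02)])
E
```

```text
L [('rim', array([0.4333, 0.09  , 0.0339]), array([0.4335, 0.0902])), ('hole', array([0.4331, 0.0906, 0.0083]), array([0.4331, 0.0905]))] [('rim', array([0.437 , 0.0891, 0.0349]), array([0.4366, 0.0893])), ('hole', array([0.4372, 0.0892, 0.0076]), array([0.4375, 0.0893]))]
M [('rim', array([0.5653, 0.1949, 0.0315]), array([0.5649, 0.1953])), ('hole', array([0.5658, 0.195 , 0.0078]), array([0.5646, 0.1951]))] [('rim', array([0.5706, 0.1951, 0.0307]), array([0.5703, 0.195 ])), ('hole', array([0.5705, 0.1954, 0.0082]), array([0.5703, 0.1953]))]
C [('rim', array([0.4212, 0.2074, 0.0197]), array([0.4221, 0.2068])), ('hole', array([0.4217, 0.206 , 0.0087]), array([0.4218, 0.2057]))] [('rim', array([0.4248, 0.2064, 0.0201]), array([0.4257, 0.2067])), ('hole', array([0.4261, 0.2065, 0.0091]), array([0.4266, 0.2065]))]
R [('rim', array([0.4188, 0.3174, 0.019 ]), array([0.4184, 0.3177])), ('hole', array([0.4184, 0.3164, 0.0079]), array([0.4186, 0.3169]))] [('rim', array([0.4222, 0.3195, 0.0178]), array([0.4221, 0.3197])), ('hole', array([0.4221, 0.3192, 0.0083]), array([0.4222, 0.3194]))]
S [(
[... 495 characters left out ...]
 [-1, -1, 1, 2, 2, 3, 3, 5, 3, 2, 4, 3, 2, 2, 2]
0.4 [4, 2, 4, 3, 3, 4, 3, 2, 13, 13, 2, 2, 2, 3, 16]
0.42 [4, 3, 3, 2, 3, 4, 3, 12, 14, 12, 12, 4, 2, 13, 17]
0.44 [3, 3, 2, 2, 2, 2, 1, 13, 13, 13, 13, 2, 3, 13, 15]
0.46 [152, 151, 3, 3, 2, 3, 3, 13, 13, 14, 12, 3, 2, 3, 2]
0.48 [169, 167, 4, 2, 2, 2, 3, 2, 3, 2, 3, 3, 3, 3, 2]
0.5 [170, 170, 122, 113, 55, 52, 4, 2, 2, 3, 3, 4, 2, 2, 2]
0.52 [166, 163, 122, 118, 84, 74, 50, 2, 2, 2, 3, 3, 3, 3, 3]
0.54 [52, 53, 109, 92, 84, 74, 54, 3, 3, 3, 2, 3, 2, 9, 10]
0.56 [53, 50, 54, 72, 74, 68, 55, 50, 3, 3, 3, 3, 9, 11, 11]
0.58 [54, 53, 54, 54, 244, 251, 54, 37, 2, 3, 3, 3, 9, 10, 11]
0.6 [220, 260, 266, 266, 282, 281, 37, 38, 3, 3, 3, 2, 3, 12, 9]
```

step_arm(dp=[[0,0,-0.05],[0,0,-0.1],[0,0,-0.14],[0,0,-0.165],[0,0,-0.175],[0,0,-0.18],[0,0,-0.184],[0,0,-0.188],[0,0,-0.191],[0,0,-0.194],[0,0,-0.194]], angular=[[0,0,0],[0,0,0],[0,0,0],[0,0,0],[0,0,0],[0,0,0],[0,0,0],[0,0,0],[0,0,0],[0,0,0],[0,0,0]])

```text
time_s: 2.45
tool_pos: [0.4372, 0.0892, -0.0027]
ee_rot: [[-0.898, 0.44, 0.0], [0.44, 0.898, -0.0], [-0.0, 0.0, -1.0]]
contact_force: [-0.5, 0.1, 0.6]
finger_gap: 0.075
finger_force: 0.0
```

step_arm(dp=[[0,0,0],[0,0,0],[0,0,0],[0,0,0],[0,0,0]], angular=[[0,0,0],[0,0,0],[0,0,0],[0,0,0],[0,0,0]], fingers=0.45)

```text
time_s: 2.95
tool_pos: [0.4374, 0.0892, -0.0018]
ee_rot: [[-0.898, 0.44, 0.0], [0.44, 0.898, -0.0], [-0.0, -0.0, -1.0]]
contact_force: [-2.4, 0.3, 6.6]
finger_gap: 0.0655
finger_force: 65.2
```

step_arm(dp=[[0,0,0],[0,0,0],[0,0,0],[0,0,0],[0,0,0],[0,0,0],[0,0,0],[0,0,0],[0,0,0],[0,0,0],[0,0,0],[0,0,0]], angular=[[0,0,0],[0,0,-1.5708],[0,0,-1.5708],[0,0,-1.5708],[0,0,-1.5708],[0,0,-1.5708],[0,0,-1.5708],[0,0,-1.5708],[0,0,-1.5708],[0,0,-1.5708],[0,0,-1.5708],[0,0,-1.5708]], fingers=0.76)

```text
time_s: 4.15
tool_pos: [0.4372, 0.0892, -0.0027]
ee_rot: [[0.444, 0.896, 0.0], [0.896, -0.444, 0.0], [0.0, 0.0, -1.0]]
contact_force: [0.2, 0.3, -0.1]
finger_gap: 0.0749
finger_force: 0.0
```

step_arm(dp=[[0,0,0],[0,0,0],[0,0,0],[0,0,0],[0,0,0]], angular=[[0,0,0],[0,0,0],[0,0,0],[0,0,0],[0,0,0]], fingers=0.45)

```text
time_s: 4.65
tool_pos: [0.4374, 0.0893, -0.002]
ee_rot: [[0.439, 0.898, 0.0], [0.898, -0.439, 0.0], [0.0, 0.0, -1.0]]
contact_force: [-1.0, 0.2, 7.2]
finger_gap: 0.0656
finger_force: 65.4
```

step_arm(dp=[[0,0,0.03],[0,0,0.08],[0,0,0.13],[0.04,0.25,0.13],[0.04,0.25,0.13],[0.04,0.25,0.13],[0.04,0.25,0.13],[0.04,0.25,0.13],[0.04,0.25,0.13],[0.04,0.25,0.13],[0.04,0.25,0.13]], angular=[[0,0,0],[0,0,0],[0,0,0],[0,0,0],[0,0,0],[0,0,0],[0,0,0],[0,0,0],[0,0,0],[0,0,0],[0,0,0]])

```text
time_s: 5.75
tool_pos: [0.4765, 0.3381, 0.1265]
ee_rot: [[0.44, 0.898, -0.002], [0.898, -0.44, -0.001], [-0.002, -0.001, -1.0]]
contact_force: [0.2, -0.5, -1.2]
finger_gap: 0.0655
finger_force: 67.8
```

Run:
```python
from h import *
o=get_obs();print(o['time_s'],o['tool_pos'],o['joint_pos'].round(1),o['finger_gap'])
w=snap('wrist','w2');c=snap('top','t2');s=snap('scene','s2')
for k,n in((w,'w'),(c,'t'),(s,'s')):
  print(n,'foot',proj(k,[.478,.4255,.013]),'nose',proj(k,[.478,.4255,.078]))
cv2.imwrite('pics/v2.png',np.hstack([cv2.resize(s['pixels'][110:230,120:280],(480,360)),w['pixels'][:360,:300]]))
```

```text
5.75 [0.47645002 0.33810764 0.1265467 ] [26.9 19.  92.5 -0.  68.7 53. ] 0.06553786392496085
w foot (np.float64(210.2745237160802), np.float64(99.31936498431752)) nose (np.float64(196.57091484902546), np.float64(100.60406523587756))
t foot (np.float64(160.6749605745652), np.float64(210.32927714433978)) nose (np.float64(153.5042717220134), np.float64(208.55208357570334))
s foot (np.float64(199.0626555739703), np.float64(187.60229823276433)) nose (np.float64(196.84259296451356), np.float64(165.2743781312455))
```

View pics/v2.png

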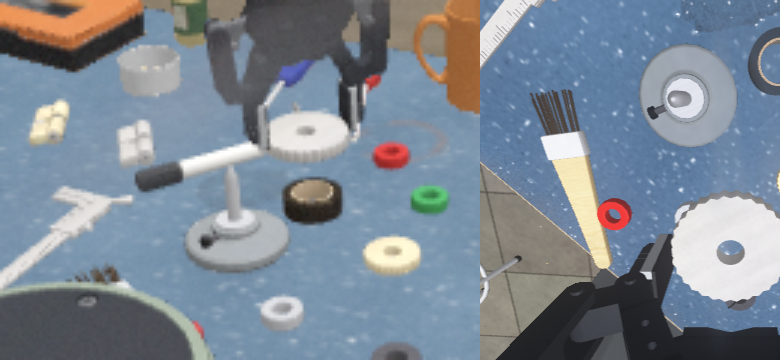

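View pics/w2.png

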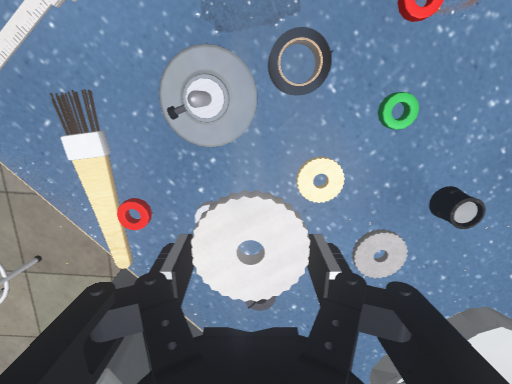

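The cutter is held flat with its bore at (251,252) in the wrist view. The stand foot is near (208,95) and the nose near (192,99). I'll measure the arbor axis from several features.

Run:
```python
from h import *
w=dict(np.load('pics/w2.npz'));t=dict(np.load('pics/t1.npz'));s=dict(np.load('pics/s1.npz'))
print('TCP .47645 .3381 .12655')
W=cloud(w);z=W[200:290,205:300,2];print('cutter top z wrist',np.nanpercentile(z,[10,50,90]))
h=np.nanmedian(z[:30,20:80]);
for hh in(.138,h):print('held',hh,disc(w,(.476,.338),hh,.034))
for n,c in(('w',w),('t',t),('s',s)):
  im=c['pixels'].astype(int);m0=((im[...,0]-im[...,2])<28).astype(np.uint8)
  g=im.mean(2)
  for lab,m,hh,R in(('foot',m0,.013,.045),('shoulder',(g>190).astype(np.uint8),.028,.0165),('shoulder',(g>175).astype(np.uint8),.028,.0165)):
    cs,_=cv2.findContours(m,cv2.RETR_EXTERNAL,cv2.CHAIN_APPROX_NONE)
    for q in cs:
      if len(q)<20:continue
      P=np.array([ray(c,a,b,hh)[:2] for a,b in q[:,0]]);e=cv2.fitEllipse(q.astype(np.float32))
      (x,y),r=cv2.minEnclosingCircle(P.astype(np.float32))
      if np.hypot(x-.478,y-.4255)<.025 and r<1.4*R: print(n,lab,np.round([x,y,r],4),'ell',np.round(ray(c,*e[0],hh)[:2],4),np.round(e[0],1))
# nose tip: crops
print(proj(t,[.478,.4255,.078]))
cv2.imwrite('pics/v3.png',np.hstack([cv2.resize(w['pixels'][40:150,150:260],(400,400),interpolation=2),cv2.resize(t['pixels'][182:238,130:186],(400,400),interpolation=0)]))
```

```text
TCP .47645 .3381 .12655
cutter top z wrist [0.13393173 0.13738691 0.13815136]
held 0.138 [('hole', array([0.4771, 0.3418, 0.0073]), array([0.4769, 0.3415]))]
held 0.13738514304572125 [('hole', array([0.4769, 0.3414, 0.0073]), array([0.4768, 0.3411]))]
w foot [0.4765 0.4275 0.044 ] ell [0.4775 0.4298] [207.5  95. ]
w shoulder [0.4759 0.4277 0.0163] ell [0.4761 0.428 ] [204.4  97.9]
w shoulder [0.476  0.4277 0.0167] ell [0.476 0.428] [204.3  97.8]
t foot [0.4782 0.4255 0.0455] ell [0.4779 0.4254] [160.7 210.4]
t shoulder [0.4787 0.4265 0.0151] ell [0.4786 0.4264] [158.7 209.6]
t shoulder [0.4785 0.4263 0.016 ] ell [0.4786 0.4264] [158.6 209.6]
s shoulder [0.4779 0.4276 0.0164] ell [0.4778 0.4268] [198.1 182.4]
(np.float64(153.5042717220134), np.float64(208.55208357570334))
```

View pics/v3.png

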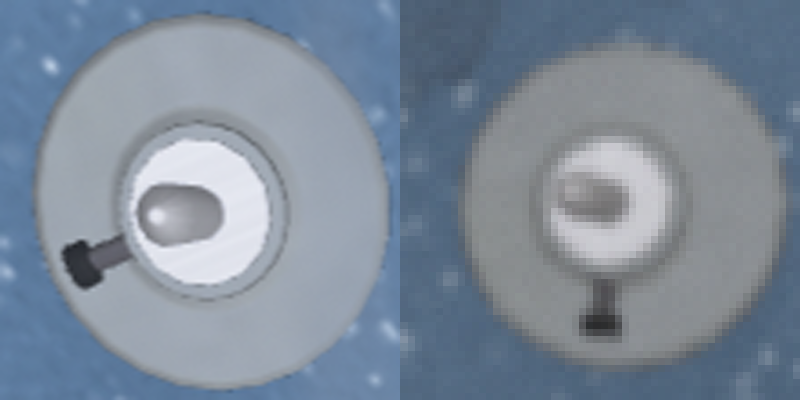

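The nose tip shows at wrist (193,99) and top (154,209). The top and scene views put the axis near (0.478, 0.426). I'll hover above it and look again.

step_arm(dp=[[0.0,0.045,0],[0.001,0.088,0],[0.001,0.088,-0.02],[0.001,0.088,-0.03],[0.001,0.088,-0.03],[0.001,0.088,-0.03],[0.001,0.088,-0.03]], angular=[[0,0,0],[0,0,0],[0,0,0],[0,0,0],[0,0,0],[0,0,0],[0,0,0]])

```text
time_s: 6.6
tool_pos: [0.4788, 0.4266, 0.0981]
ee_rot: [[0.441, 0.897, 0.001], [0.897, -0.441, 0.001], [0.001, 0.001, -1.0]]
contact_force: [-0.4, 0.1, -1.3]
finger_gap: 0.0656
finger_force: 67.8
```

Run:
```python
from h import *
o=get_obs();print(o['time_s'],o['tool_pos'])
w=snap('wrist','w3');s=snap('scene','s3');t=snap('top','t3')
u,v=map(int,proj(w,[o['tool_pos'][0],o['tool_pos'][1],.097]));a,b=map(int,proj(s,[.478,.426,.08]));print(u,v,a,b)
cv2.imwrite('pics/v4.png',np.hstack([cv2.resize(w['pixels'][v-70:v+60,u-65:u+65],(400,400),interpolation=2),cv2.resize(s['pixels'][b-25:b+25,a-25:a+25],(400,400),interpolation=2)]))
```

```text
6.6 [0.47884464 0.4265967  0.09814532]
251 240 196 164
```

View pics/v4.png

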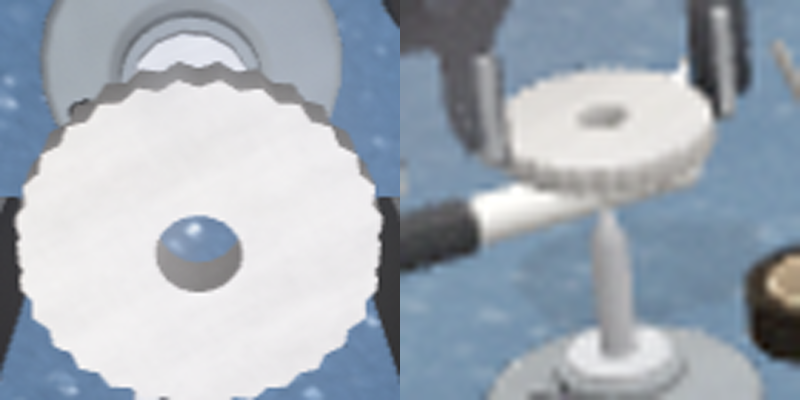

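Extrapolating the shaft line in the scene view, and the shoulder against the bore in the wrist view, both put the axis about 2 mm off, along (-0.9, 0.45). I'll correct that and lower while watching the forces.

step_arm(dp=[[-0.002,0.001,0],[-0.002,0.001,-0.01],[-0.002,0.001,-0.02],[-0.002,0.001,-0.026],[-0.002,0.001,-0.03],[-0.002,0.001,-0.034],[-0.002,0.001,-0.034]], angular=[[0,0,0],[0,0,0],[0,0,0],[0,0,0],[0,0,0],[0,0,0],[0,0,0]])

```text
time_s: 7.45
tool_pos: [0.4757, 0.428, 0.0624]
ee_rot: [[0.44, 0.898, -0.001], [0.898, -0.44, -0.001], [-0.001, -0.001, -1.0]]
contact_force: [-1.0, 0.7, -0.6]
finger_gap: 0.0655
finger_force: 67.8
```

Run:
```python
from h import *
o=get_obs();print(o['time_s'],o['tool_pos'],o['contact_force'],o['moment'])
w=snap('wrist','w4');s=snap('scene','s4')
u,v=map(int,proj(w,[o['tool_pos'][0],o['tool_pos'][1],.07]));a,b=map(int,proj(s,[.478,.426,.06]));print(u,v,a,b)
cv2.imwrite('pics/v5.png',np.hstack([cv2.resize(w['pixels'][v-70:v+60,u-65:u+65],(400,400),interpolation=2),cv2.resize(s['pixels'][b-25:b+25,a-25:a+25],(400,400),interpolation=2)]))
```

```text
7.45 [0.47570256 0.42798634 0.0623766 ] [-0.96209991  0.66384433 -0.605366  ] [-0.02454111 -0.02882076 -0.00020822]
251 248 197 171
```

View pics/v5.png

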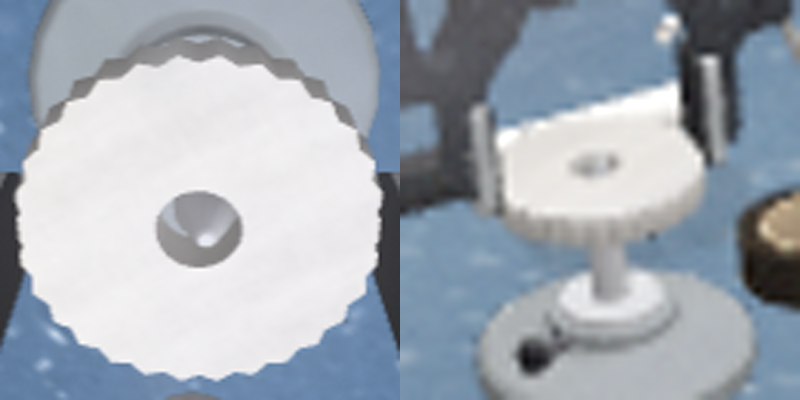

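The nose is inside the bore, with the tip at crop (205,238) against bore centre (199,228). I'll convert this to an offset.

Run:
```python
from h import *
w=dict(np.load('pics/w4.npz'));T=np.array([.4757,.428]);ty=np.array([.898,-.44]);tx=np.array([.44,.898])
for zt in(.0734,.0744,.0754):
  b=np.array([251-65+199/3.077,248-70+228/3.077]);n=np.array([251-65+205/3.077,248-70+238/3.077])
  d=ray(w,*n,.0775)[:2]-ray(w,*b,zt)[:2];print(zt,d*1000,'along tx,ty',d@tx*1000,d@ty*1000,'bore vs tcp',(ray(w,*b,zt)[:2]-T)*1000)
print('top z',np.nanmedian(cloud(w)[250:275,220:285,2]))
```

```text
0.0734 [1.19684457 0.04145456] along tx,ty 0.5638377995837021 1.0565264159180758 bore vs tcp [-0.73038907  0.06644459]
0.0744 [ 0.9190019  -0.52649343] along tx,ty -0.06843026168001123 1.0569208128544063 bore vs tcp [-0.4525464   0.63439257]
0.0754 [ 0.64115923 -1.09444141] along tx,ty -0.7006983229437987 1.057315209790711 bore vs tcp [-0.17470373  1.20234055]
top z 0.07320146034446713
```

step_arm(dp=[[0.001,-0.0005,0],[0.001,-0.0005,-0.01],[0.001,-0.0005,-0.02],[0.001,-0.0005,-0.028],[0.001,-0.0005,-0.032],[0.001,-0.0005,-0.035],[0.001,-0.0005,-0.0365],[0.001,-0.0005,-0.0365]], angular=[[0,0,0],[0,0,0],[0,0,0],[0,0,0],[0,0,0],[0,0,0],[0,0,0],[0,0,0]])

```text
time_s: 8.35
tool_pos: [0.4772, 0.4279, 0.0267]
ee_rot: [[0.44, 0.898, 0.0], [0.898, -0.44, 0.0], [0.0, 0.0, -1.0]]
contact_force: [-0.4, 0.8, -0.5]
finger_gap: 0.0653
finger_force: 67.9
```

step_arm(dp=[[0,0,0],[0,0,0],[0,0,0],[0,0,0.03],[0,0,0.075],[0,0,0.08]], angular=[[0,0,0],[0,0,0],[0,0,0],[0,0,0],[0,0,0],[0,0,0]], fingers=0.85)

```text
time_s: 8.95
tool_pos: [0.4812, 0.4307, 0.1141]
ee_rot: [[0.44, 0.898, 0.011], [0.898, -0.44, 0.007], [0.011, 0.006, -1.0]]
contact_force: [0.7, -1.0, 0.4]
finger_gap: 0.0788
finger_force: 0.0
```

step_arm(dp=[[-0.05,-0.1,0.02],[-0.055,-0.108,0.02],[-0.055,-0.108,0.02],[-0.055,-0.108,0.02],[-0.055,-0.108,0.02]], angular=[[0,0,0],[0,0,0],[0,0,0],[0,0,0],[0,0,0]], fingers=0.18)

```text
time_s: 9.45
tool_pos: [0.4227, 0.3201, 0.1273]
ee_rot: [[0.441, 0.898, 0.002], [0.898, -0.441, 0.001], [0.002, 0.001, -1.0]]
contact_force: [0.4, -0.0, -1.2]
finger_gap: 0.0501
finger_force: 0.0
```

Run:
```python
from h import *
o=get_obs();print(o['time_s'],o['tool_pos'],o['joint_pos'].round(1),o['finger_gap'])
w=snap('wrist','w5');s=snap('scene','s5');t=snap('top','t5')
print(disc(w,(.422,.3195),.012,.017))
W=cloud(w);P=W[200:300].reshape(-1,3);T=o['tool_pos'];k=P[(np.hypot(P[:,0]-T[0],P[:,1]-T[1])<.045)&(P[:,2]>.08)];print('finger zmin',np.percentile(k[:,2],[0,2,10]),T[2])
for c,n in((w,'w'),(t,'t')):
  print(n,'large on arbor',disc(c,(.477,.4275),.038,.034))
a,b=map(int,proj(s,[.478,.426,.05]))
cv2.imwrite('pics/v6.png',np.hstack([w['pixels'][:,:].copy()[0:384,100:400],cv2.resize(s['pixels'][b-30:b+30,a-30:a+30],(384,384),interpolation=2)]))
```

```text
9.45 [0.42267197 0.32006004 0.12732094] [ 27.8  12.7 100.5   0.   66.7  53.9] 0.05010925859835405
[('rim', array([0.4208, 0.3227, 0.0171]), array([0.4204, 0.3229])), ('hole', array([0.421 , 0.3237, 0.0091]), array([0.4207, 0.3232]))]
finger zmin [0.12858755 0.13430757 0.14221179] 0.12732094076653772
w large on arbor [('rim', array([0.4738, 0.424 , 0.0398]), array([0.4739, 0.4243]))]
t large on arbor []
```

View pics/v6.png

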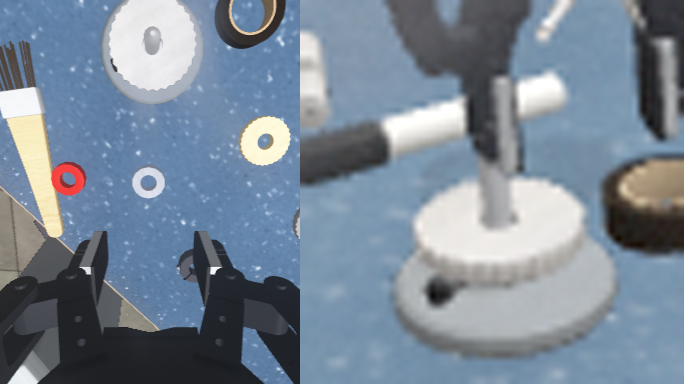

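The large cutter lies flat on its shoulder, and the ring sits between the fingers at wrist (248,182).

step_arm(dp=[[0,0,-0.05],[0,0,-0.09],[0,0,-0.115],[0,0,-0.122],[0,0,-0.1255],[0,0,-0.1255]], angular=[[0,0,0],[0,0,0],[0,0,0],[0,0,0],[0,0,0],[0,0,0]])

```text
time_s: 10.2
tool_pos: [0.4232, 0.3206, 0.002]
ee_rot: [[0.44, 0.898, 0.001], [0.898, -0.44, 0.001], [0.001, 0.001, -1.0]]
contact_force: [0.3, 0.2, 0.4]
finger_gap: 0.0505
finger_force: 0.0
```

step_arm(dp=[[0,0,0],[0,0,0],[0,0,0],[0,0,0],[0,0,0]], angular=[[0,0,0],[0,0,0],[0,0,0],[0,0,0],[0,0,0]], fingers=-0.3)

```text
time_s: 10.7
tool_pos: [0.4237, 0.3208, 0.0035]
ee_rot: [[0.44, 0.898, 0.004], [0.898, -0.44, 0.002], [0.003, 0.002, -1.0]]
contact_force: [-1.2, 0.2, 5.6]
finger_gap: 0.0312
finger_force: 55.9
```

step_arm(dp=[[0,0,0],[0,0,0],[0,0,0],[0,0,0],[0,0,0],[0,0,0],[0,0,0],[0,0,0],[0,0,0],[0,0,0],[0,0,0],[0,0,0]], angular=[[0,0,0],[0,0,0.15],[0,0,1.5708],[0,0,1.5708],[0,0,1.5708],[0,0,1.5708],[0,0,1.5708],[0,0,1.5708],[0,0,1.5708],[0,0,1.5708],[0,0,1.5708],[0,0,1.5708]], fingers=0.12)

```text
time_s: 11.9
tool_pos: [0.4223, 0.3198, 0.0016]
ee_rot: [[-0.9, 0.436, 0.001], [0.436, 0.9, 0.0], [-0.001, 0.001, -1.0]]
contact_force: [-0.9, 0.2, 0.6]
finger_gap: 0.048
finger_force: 0.0
```

step_arm(dp=[[0,0,0],[0,0,0],[0,0,0],[0,0,0],[0,0,0]], angular=[[0,0,0],[0,0,0],[0,0,0],[0,0,0],[0,0,0]], fingers=-0.3)

```text
time_s: 12.4
tool_pos: [0.4224, 0.3199, 0.0021]
ee_rot: [[-0.897, 0.442, 0.0], [0.442, 0.897, 0.0], [-0.0, 0.0, -1.0]]
contact_force: [-1.7, -1.2, 5.2]
finger_gap: 0.0317
finger_force: 59.0
```

step_arm(dp=[[0,0,0.03],[0,0,0.075],[0.01,0.02,0.11],[0.05,0.1,0.11],[0.055,0.108,0.11],[0.055,0.108,0.11],[0.055,0.108,0.1],[0.055,0.108,0.09],[0.055,0.108,0.08],[0.055,0.108,0.072],[0.055,0.108,0.068],[0.055,0.108,0.068]], angular=[[0,0,0],[0,0,0],[0,0,0],[0,0,0],[0,0,0],[0,0,0],[0,0,0],[0,0,0],[0,0,0],[0,0,0],[0,0,0],[0,0,0]])

```text
time_s: 13.6
tool_pos: [0.4764, 0.427, 0.0683]
ee_rot: [[-0.898, 0.441, -0.002], [0.441, 0.898, -0.001], [0.001, -0.002, -1.0]]
contact_force: [-0.8, -0.5, -0.8]
finger_gap: 0.0316
finger_force: 59.6
```

Forces are clean, so I'll lower on.

step_arm(dp=[[0,0,-0.01],[0,0,-0.018],[0,0,-0.024],[0,0,-0.027],[0,0,-0.029],[0,0,-0.029]], angular=[[0,0,0],[0,0,0],[0,0,0],[0,0,0],[0,0,0],[0,0,0]])

```text
time_s: 14.2
tool_pos: [0.4772, 0.4279, 0.0404]
ee_rot: [[-0.898, 0.44, 0.0], [0.44, 0.898, 0.0], [-0.0, 0.0, -1.0]]
contact_force: [0.3, -0.2, -0.9]
finger_gap: 0.0312
finger_force: 59.6
```

Run:
```python
from h import *
o=get_obs();print(o['time_s'],o['tool_pos'],o['contact_force'],o['moment'])
w=snap('wrist','w6');s=snap('scene','s6')
u,v=map(int,proj(w,[o['tool_pos'][0],o['tool_pos'][1],.05]));a,b=map(int,proj(s,[.478,.426,.05]))
cv2.imwrite('pics/v7.png',np.hstack([cv2.resize(w['pixels'][v-65:v+65,u-65:u+65],(390,390),interpolation=2),cv2.resize(s['pixels'][b-25:b+25,a-25:a+25],(390,390),interpolation=2)]))
```

```text
14.2 [0.47723509 0.42793487 0.04039899] [ 0.31010435 -0.18946624 -0.94286001] [ 0.02969496  0.01477155 -0.00217977]
```

View pics/v7.png

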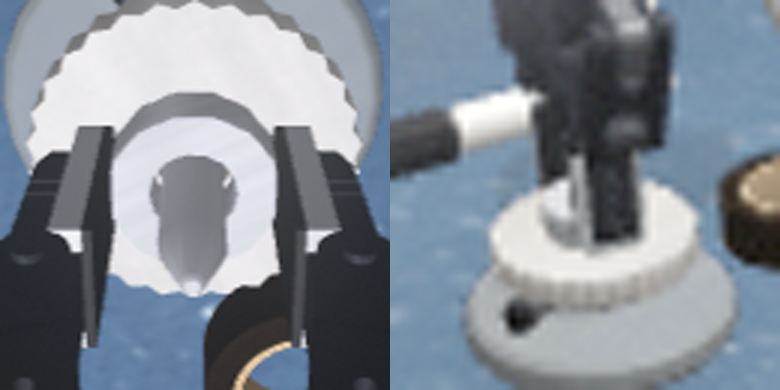

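The ring sits centred round the shaft just above the cutter. I'll release it, rise and go to the middle cutter.

step_arm(dp=[[0,0,0],[0,0,0],[0,0,0],[0,0,0.03],[0,0,0.075],[0,0,0.085]], angular=[[0,0,0],[0,0,0],[0,0,0],[0,0,0],[0,0,0],[0,0,0]], fingers=0.12)

```text
time_s: 14.9
tool_pos: [0.4804, 0.4301, 0.1315]
ee_rot: [[-0.898, 0.44, 0.009], [0.44, 0.898, 0.006], [-0.005, 0.009, -1.0]]
contact_force: [1.7, 0.9, 0.6]
finger_gap: 0.0478
finger_force: 0.0
```

step_arm(dp=[[0.0935,-0.2325,0],[0.0935,-0.2325,0],[0.0935,-0.2325,0],[0.0935,-0.2325,0],[0.0935,-0.2325,0],[0.0935,-0.2325,0],[0.0935,-0.2325,0],[0.0935,-0.2325,0]], angular=[[0,0,0],[0,0,0],[0,0,0],[0,0,0],[0,0,0],[0,0,0],[0,0,0],[0,0,0]], fingers=0.62)

```text
time_s: 15.7
tool_pos: [0.5701, 0.196, 0.125]
ee_rot: [[-0.898, 0.44, -0.001], [0.44, 0.898, 0.0], [0.001, 0.0, -1.0]]
contact_force: [-0.1, 0.2, 0.6]
finger_gap: 0.0695
finger_force: 0.0
```

Run:
```python
from h import *
o=get_obs();print(o['time_s'],o['tool_pos'],o['joint_pos'].round(1),o['finger_gap'])
w=snap('wrist','w7');s=snap('scene','s7');t=snap('top','t7')
print(disc(w,(.5705,.195),.008,.03))
a,b=map(int,proj(s,[.478,.426,.05]))
cv2.imwrite('pics/v8.png',np.hstack([w['pixels'][0:384,80:430],cv2.resize(s['pixels'][b-30:b+30,a-30:a+30],(384,384),interpolation=2)]))
```

```text
15.7 [0.57008147 0.19602357 0.12499702] [ 10.7  21.1  89.8   0.   69.1 -53.2] 0.06946089768038759
[('rim', array([0.5673, 0.1965, 0.0299]), array([0.5668, 0.1968])), ('hole', array([0.567 , 0.1966, 0.0084]), array([0.5666, 0.1968]))]
```

View pics/v8.png

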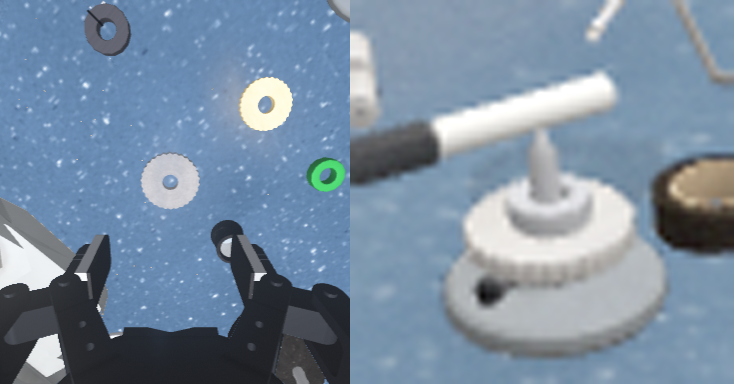

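The ring is seated. The middle cutter is at wrist (250,182), so I'll descend on it.

step_arm(dp=[[0,0,-0.05],[0,0,-0.09],[0,0,-0.113],[0,0,-0.12],[0,0,-0.124],[0,0,-0.127],[0,0,-0.127]], angular=[[0,0,0],[0,0,0],[0,0,0],[0,0,0],[0,0,0],[0,0,0],[0,0,0]])

```text
time_s: 16.55
tool_pos: [0.5719, 0.1958, -0.0003]
ee_rot: [[-0.898, 0.44, 0.003], [0.44, 0.898, 0.0], [-0.002, 0.002, -1.0]]
contact_force: [-0.5, 1.1, -0.1]
finger_gap: 0.0689
finger_force: 0.0
```

step_arm(dp=[[0,0,0],[0,0,0],[0,0,0],[0,0,0],[0,0,0]], angular=[[0,0,0],[0,0,0],[0,0,0],[0,0,0],[0,0,0]], fingers=0.25)

```text
time_s: 17.05
tool_pos: [0.5721, 0.1957, 0.0011]
ee_rot: [[-0.898, 0.44, 0.003], [0.44, 0.898, 0.001], [-0.002, 0.002, -1.0]]
contact_force: [-2.5, 0.6, 6.7]
finger_gap: 0.0568
finger_force: 62.0
```

step_arm(dp=[[0,0,0],[0,0,0],[0,0,0],[0,0,0],[0,0,0],[0,0,0],[0,0,0],[0,0,0],[0,0,0],[0,0,0],[0,0,0],[0,0,0]], angular=[[0,0,0],[0,0,-0.15],[0,0,-1.5708],[0,0,-1.5708],[0,0,-1.5708],[0,0,-1.5708],[0,0,-1.5708],[0,0,-1.5708],[0,0,-1.5708],[0,0,-1.5708],[0,0,-1.5708],[0,0,-1.5708]], fingers=0.6)

```text
time_s: 18.25
tool_pos: [0.5711, 0.1953, -0.0012]
ee_rot: [[0.444, 0.896, 0.001], [0.896, -0.444, 0.0], [0.001, 0.001, -1.0]]
contact_force: [-0.2, 0.1, 0.5]
finger_gap: 0.0684
finger_force: 0.0
```

step_arm(dp=[[0,0,0],[0,0,0],[0,0,0],[0,0,0],[0,0,0]], angular=[[0,0,0],[0,0,0],[0,0,0],[0,0,0],[0,0,0]], fingers=0.25)

```text
time_s: 18.75
tool_pos: [0.5714, 0.1954, 0.0001]
ee_rot: [[0.439, 0.899, 0.001], [0.899, -0.439, 0.0], [0.001, 0.001, -1.0]]
contact_force: [-2.5, -0.1, 7.9]
finger_gap: 0.0571
finger_force: 62.2
```

step_arm(dp=[[0,0,0.03],[0,0,0.075],[-0.01,0.03,0.115],[-0.0935,0.2325,0.115],[-0.0935,0.2325,0.115],[-0.0935,0.2325,0.115],[-0.0935,0.2325,0.115],[-0.0935,0.2325,0.115],[-0.0935,0.2325,0.115],[-0.0935,0.2325,0.1],[-0.0935,0.2325,0.085],[-0.0935,0.2325,0.085]], angular=[[0,0,0],[0,0,0],[0,0,0],[0,0,0],[0,0,0],[0,0,0],[0,0,0],[0,0,0],[0,0,0],[0,0,0],[0,0,0],[0,0,0]])

```text
time_s: 19.95
tool_pos: [0.4752, 0.4245, 0.0788]
ee_rot: [[0.442, 0.897, -0.007], [0.897, -0.442, -0.005], [-0.007, -0.004, -1.0]]
contact_force: [-0.3, -1.3, -1.9]
finger_gap: 0.057
finger_force: 63.9
```

step_arm(dp=[[0,0,-0.006],[0,0,-0.012],[0,0,-0.016],[0,0,-0.016]], angular=[[0,0,0],[0,0,0],[0,0,0],[0,0,0]])

```text
time_s: 20.35
tool_pos: [0.4768, 0.4273, 0.0665]
ee_rot: [[0.44, 0.898, -0.001], [0.898, -0.44, -0.001], [-0.001, -0.001, -1.0]]
contact_force: [0.1, -0.0, -0.6]
finger_gap: 0.0567
finger_force: 64.0
```

Run:
```python
from h import *
o=get_obs();print(o['time_s'],o['tool_pos'],o['contact_force'],o['moment'])
w=snap('wrist','w8');s=snap('scene','s8')
u,v=map(int,proj(w,[o['tool_pos'][0],o['tool_pos'][1],.07]));a,b=map(int,proj(s,[.478,.426,.06]))
cv2.imwrite('pics/v9.png',np.hstack([cv2.resize(w['pixels'][v-65:v+65,u-65:u+65],(390,390),interpolation=2),cv2.resize(s['pixels'][b-25:b+25,a-25:a+25],(390,390),interpolation=2)]))
```

```text
20.35 [0.47684249 0.42730901 0.06651068] [ 0.10288334 -0.04423154 -0.58796079] [-0.00483574  0.05678948 -0.0213078 ]
```

View pics/v9.png

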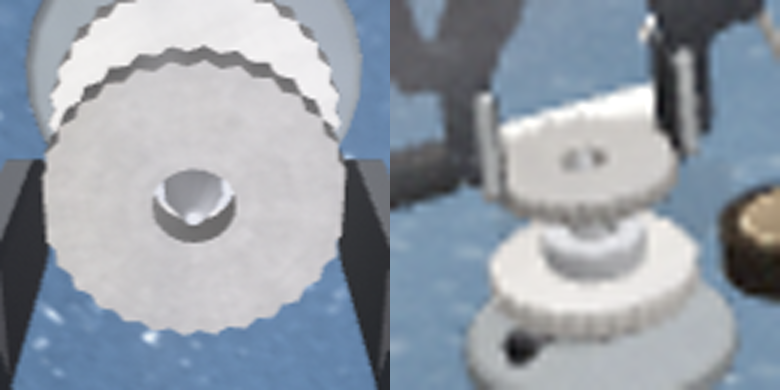

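The nose is centred in the bore. I'll lower, release and go to the collar.

step_arm(dp=[[0,0,-0.006],[0,0,-0.011],[0,0,-0.014],[0,0,-0.0165],[0,0,-0.0165]], angular=[[0,0,0],[0,0,0],[0,0,0],[0,0,0],[0,0,0]])

```text
time_s: 20.95
tool_pos: [0.477, 0.4278, 0.0505]
ee_rot: [[0.44, 0.898, -0.0], [0.898, -0.44, -0.0], [-0.0, -0.0, -1.0]]
contact_force: [-0.3, 0.9, -1.4]
finger_gap: 0.0569
finger_force: 64.0
```

step_arm(dp=[[0,0,0],[0,0,0],[0,0,0],[0,0,0.03],[0,0,0.07],[0,0,0.075]], angular=[[0,0,0],[0,0,0],[0,0,0],[0,0,0],[0,0,0],[0,0,0]], fingers=0.65)

```text
time_s: 21.55
tool_pos: [0.4806, 0.4303, 0.1322]
ee_rot: [[0.44, 0.898, 0.009], [0.898, -0.44, 0.006], [0.01, 0.006, -1.0]]
contact_force: [1.0, 0.2, 0.8]
finger_gap: 0.0704
finger_force: 0.0
```

step_arm(dp=[[-0.051,-0.2215,0],[-0.051,-0.2215,0],[-0.051,-0.2215,0],[-0.051,-0.2215,0],[-0.051,-0.2215,0],[-0.051,-0.2215,0],[-0.051,-0.2215,0],[-0.051,-0.2215,0]], angular=[[0,0,0],[0,0,0],[0,0,0],[0,0,0],[0,0,0],[0,0,0],[0,0,0],[0,0,0]], fingers=0.27)

```text
time_s: 22.35
tool_pos: [0.4268, 0.2072, 0.1261]
ee_rot: [[0.44, 0.898, 0.001], [0.898, -0.44, 0.001], [0.001, 0.001, -1.0]]
contact_force: [0.1, -0.5, 0.6]
finger_gap: 0.0542
finger_force: 0.0
```

Run:
```python
from h import *
o=get_obs();print(o['time_s'],o['tool_pos'],o['joint_pos'].round(1),o['finger_gap'])
w=snap('wrist','w9');s=snap('scene','s9')
print(disc(w,(.428,.2095),.014,.019))
a,b=map(int,proj(s,[.478,.426,.05]))
cv2.imwrite('pics/v10.png',np.hstack([w['pixels'][0:384,80:430],cv2.resize(s['pixels'][b-30:b+30,a-30:a+30],(384,384),interpolation=2)]))
```

```text
22.35 [0.42676195 0.20716997 0.12609192] [ 15.4   6.4 108.1   0.   65.4  41.5] 0.05420041563001103
[('rim', array([0.4131, 0.2146, 0.0126]), array([0.4116, 0.2146])), ('rim', array([0.4248, 0.2075, 0.0179]), array([0.428 , 0.2056]))]
```

View pics/v10.png

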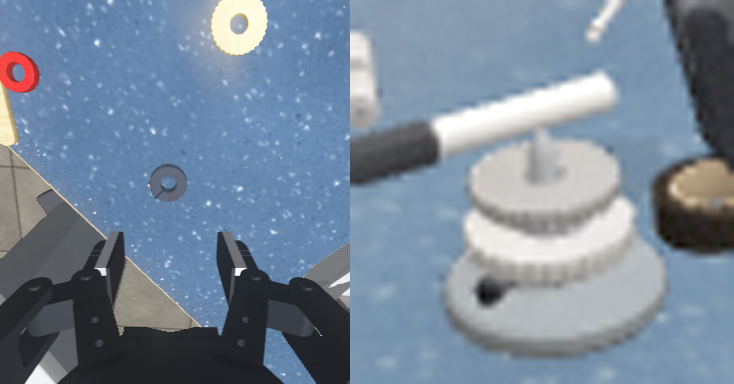

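The middle cutter is seated. The collar is at wrist (247,182), centred between the fingers, with its saw cut at 45° to both pinch directions.

step_arm(dp=[[0,0,-0.05],[0,0,-0.09],[0,0,-0.11],[0,0,-0.118],[0,0,-0.122],[0,0,-0.1235],[0,0,-0.1235]], angular=[[0,0,0],[0,0,0],[0,0,0],[0,0,0],[0,0,0],[0,0,0],[0,0,0]])

```text
time_s: 23.15
tool_pos: [0.4274, 0.2068, 0.0034]
ee_rot: [[0.44, 0.898, 0.002], [0.898, -0.44, 0.001], [0.002, 0.002, -1.0]]
contact_force: [0.6, 0.9, -0.5]
finger_gap: 0.0543
finger_force: 0.0
```

step_arm(dp=[[0,0,0],[0,0,0],[0,0,0],[0,0,0],[0,0,0]], angular=[[0,0,0],[0,0,0],[0,0,0],[0,0,0],[0,0,0]], fingers=-0.2)

```text
time_s: 23.65
tool_pos: [0.4272, 0.2067, 0.0037]
ee_rot: [[0.44, 0.898, 0.002], [0.898, -0.44, 0.001], [0.002, 0.002, -1.0]]
contact_force: [-1.4, -0.2, 6.5]
finger_gap: 0.0351
finger_force: 42.2
```

step_arm(dp=[[0,0,0],[0,0,0],[0,0,0],[0,0,0],[0,0,0],[0,0,0],[0,0,0],[0,0,0],[0,0,0],[0,0,0],[0,0,0],[0,0,0]], angular=[[0,0,0],[0,0,0.15],[0,0,1.5708],[0,0,1.5708],[0,0,1.5708],[0,0,1.5708],[0,0,1.5708],[0,0,1.5708],[0,0,1.5708],[0,0,1.5708],[0,0,1.5708],[0,0,1.5708]], fingers=0.2)

```text
time_s: 24.85
tool_pos: [0.4262, 0.2062, 0.0023]
ee_rot: [[-0.9, 0.437, 0.0], [0.437, 0.9, 0.0], [-0.0, 0.0, -1.0]]
contact_force: [0.5, -0.3, -0.0]
finger_gap: 0.0513
finger_force: 0.0
```

step_arm(dp=[[0,0,0],[0,0,0],[0,0,0],[0,0,0],[0,0,0]], angular=[[0,0,0],[0,0,0],[0,0,0],[0,0,0],[0,0,0]], fingers=-0.2)

```text
time_s: 25.35
tool_pos: [0.4262, 0.2063, 0.0026]
ee_rot: [[-0.898, 0.441, 0.0], [0.441, 0.898, -0.0], [-0.0, 0.0, -1.0]]
contact_force: [-2.7, -0.5, 6.1]
finger_gap: 0.035
finger_force: 43.7
```

step_arm(dp=[[0,0,0],[0,0,0.03],[0,0,0.075],[0.005,0.03,0.115],[0.051,0.2215,0.115],[0.051,0.2215,0.115],[0.051,0.2215,0.115],[0.051,0.2215,0.115],[0.051,0.2215,0.115],[0.051,0.2215,0.115],[0.051,0.2215,0.1],[0.051,0.2215,0.09]], angular=[[0,0,0],[0,0,0],[0,0,0],[0,0,0],[0,0,0],[0,0,0],[0,0,0],[0,0,0],[0,0,0],[0,0,0],[0,0,0],[0,0,0]], fingers=-0.4)

```text
time_s: 26.55
tool_pos: [0.4763, 0.4259, 0.0906]
ee_rot: [[-0.897, 0.442, -0.002], [0.442, 0.897, -0.001], [0.001, -0.002, -1.0]]
contact_force: [-0.2, -0.1, -0.0]
finger_gap: 0.0343
finger_force: 60.6
```

step_arm(dp=[[0,0,0],[0,0,-0.006],[0,0,-0.012],[0,0,-0.018],[0,0,-0.018]], angular=[[0,0,0],[0,0,0],[0,0,0],[0,0,0],[0,0,0]])

```text
time_s: 27.05
tool_pos: [0.4765, 0.4272, 0.0731]
ee_rot: [[-0.898, 0.44, -0.002], [0.44, 0.898, -0.001], [0.001, -0.002, -1.0]]
contact_force: [-0.4, -0.2, -0.8]
finger_gap: 0.0344
finger_force: 60.6
```

Run:
```python
from h import *
o=get_obs();print(o['time_s'],o['tool_pos'],o['contact_force'],o['moment'])
w=snap('wrist','w10');s=snap('scene','s10')
u,v=map(int,proj(w,[o['tool_pos'][0],o['tool_pos'][1],.08]));a,b=map(int,proj(s,[.478,.426,.06]))
cv2.imwrite('pics/v11.png',np.hstack([cv2.resize(w['pixels'][v-65:v+65,u-65:u+65],(390,390),interpolation=2),cv2.resize(s['pixels'][b-25:b+25,a-25:a+25],(390,390),interpolation=2)]))
```

```text
27.05 [0.47645036 0.42722275 0.07310778] [-0.36355847 -0.16936866 -0.79398478] [-0.01360031 -0.01662477 -0.02487019]
```

View pics/v11.png

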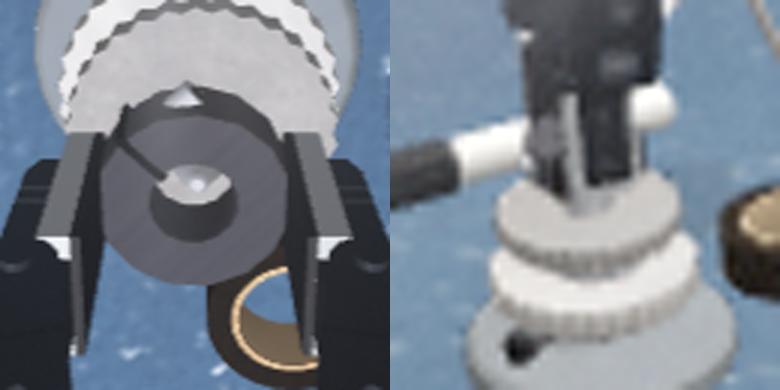

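step_arm(dp=[[0.0005,0,-0.004],[0.0005,0,-0.008],[0.0005,0,-0.011],[0.0005,0,-0.0125],[0.0005,0,-0.0125]], angular=[[0,0,0],[0,0,0],[0,0,0],[0,0,0],[0,0,0]])

```text
time_s: 27.65
tool_pos: [0.4773, 0.4276, 0.0613]
ee_rot: [[-0.898, 0.44, -0.001], [0.44, 0.898, -0.001], [0.0, -0.001, -1.0]]
contact_force: [-0.0, 1.1, -1.4]
finger_gap: 0.0346
finger_force: 60.6
```

Release gently and retreat.

step_arm(dp=[[0,0,-0.0005],[0,0,-0.0005],[0,0,-0.0005],[0,0,0.02],[0,0,0.06],[0,0,0.1],[0,-0.04,0.12],[0,-0.09,0.12],[0,-0.1,0.12],[0,-0.1,0.12],[0,-0.1,0.12]], angular=[[0,0,0],[0,0,0],[0,0,0],[0,0,0],[0,0,0],[0,0,0],[0,0,0],[0,0,0],[0,0,0],[0,0,0],[0,0,0]], fingers=0.2)

```text
time_s: 28.75
tool_pos: [0.4777, 0.3284, 0.1817]
ee_rot: [[-0.898, 0.441, 0.0], [0.441, 0.898, 0.001], [0.0, 0.001, -1.0]]
contact_force: [-0.7, -0.4, -0.0]
finger_gap: 0.0513
finger_force: 0.0
```

Run:
```python
from h import *
o=get_obs();print(o['time_s'],o['tool_pos'],o['finger_gap'])
s=snap('scene','s11');t=snap('top','t11')
a,b=map(int,proj(s,[.478,.426,.05]));c,d=map(int,proj(t,[.478,.426,.05]))
cv2.imwrite('pics/v12.png',np.hstack([cv2.resize(s['pixels'][b-30:b+30,a-30:a+30],(384,384),interpolation=2),cv2.resize(t['pixels'][d-30:d+30,c-30:c+30],(384,384),interpolation=2)]))
```

```text
28.75 [0.47769253 0.32839089 0.18174867] 0.05125269971590261
```

View pics/v12.png

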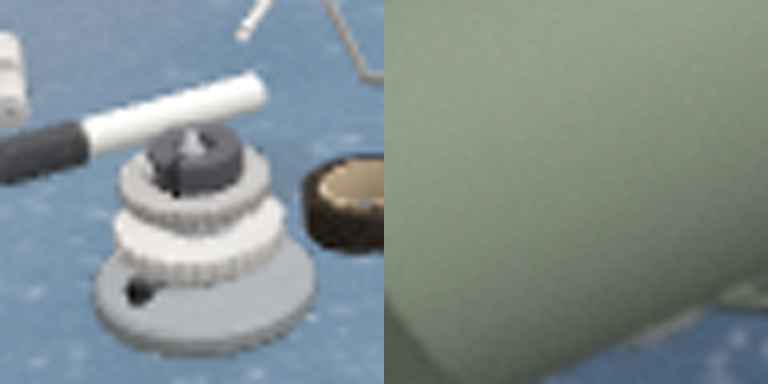

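All four parts lie flat, with the collar on the middle cutter and the nose showing through it.

```bash
python3 -c "
from workcell import *
print(hand_in())"
```

```text
the job is handed in; nothing more can be done
None
```

The large cutter, spacing ring, middle cutter and clamp collar are on the arbor in that order, each lying flat in the last scene picture; I handed the job in at about 29 s, and no verdict came back.

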